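Scour the pan of the tofu stall's spring scale

ROBOT

A 7-joint arm with a two-finger parallel gripper is mounted at the origin on the work surface. World frame = base frame: x ahead of the robot, y to its left, z up, the work surface at z = 0. Lengths are in m, angles in rad, forces in N, time in s.
With the tool pointing down it reaches from about 0.35 to 0.9 m from the base axis. Payload 8.1 kg.
Tool frame: the origin (TCP) lies between the finger pads; the fingertips stand ahead of it and the grasp point (between the pads) is the TCP (arm.nose_length is the z of the fingertips in the tool frame, in m); z points along the fingers, y is the line along which they close (so a half turn about z gives the same grasp; the last joint's range is limited). The gripper opens to 92 mm and grips with 3 to 60 N. Pads are 19 mm wide; open, the fingers measure 130 mm over their backs; the gripper's body (75 mm by 190 mm) begins 47 mm behind the grasp point.
Start: joints at [-1.327, 0.434, 0.025, 1.573, -0.012, 1.134, -0.075], TCP at [0.212, 0.588, 0.206] pointing down, gripper open.
Joint ranges: [-2.62, 2.62], [-0.44, 2.09], [-1.27, 1.32], [0.08, 2.57], [-1.32, 4.46], [0.12, 2], [-2.74, 2.74]. Speed limits (rad/s): [2.22, 2.22, 3.01, 3.01, 3.14, 3.14, 3.14].

INTERFACE

Orientations are given as a rotation vector (axis times angle).
In Python, from cell import sensors, optics, arm gives the robot as it stands.
- The arm moves only by the tool arm_command, never from a script. Its argument "deltas" is one flat list of numbers, 7 for each row, row after row: the turn, a rotation vector about the world's x, y, z as a fraction of full scale, then the shift along the world's x, y, z as a fraction of full scale, then the finger opening in mm, from 0 to 91.8. In form: [wx, wy, wz, dx, dy, dz, fingers, wx, wy, wz, dx, dy, dz, fingers, ...]. A call has 1 to 20 rows; each row is the pose to reach, as a shift and turn from the pose commanded when the call began; what a row does not reach only later rows make up. Full scale, the value 1, is 1 m for a shift and 90 degrees for a turn. A row lasts 1/10 s, in which the tool goes at most 50 mm and 8.59 degrees, less where a joint would pass 70% of its speed; a pose out of reach is approached as far as the arm can. A call with a number of a shift or a turn outside -1 to 1 is refused whole. A call with a gripper value outside its range is refused whole. The fingers move at their own pace and stop on an object; "force" is the grip in N (left out, the last holds). Time passes only in rows, so rows that repeat a pose let the fingers close. It gives the time, the measured TCP pose, the force, the opening and the grip force at its end, in the units of the state.
- sensors.observe(): the state, without advancing time (a new reading comes with each control period).
- optics.get_image(name): name is "scene" or "top"; returns the picture (480x640x3 uint8, blue, green, red); there is no depth.
- optics.calibration(name): a dict with "camera_matrix" (3x3 intrinsics, pixels), "rvec" (rotation vector, rad) and "tvec" (3), from world to camera coordinates, as OpenCV has them. Camera axes: x right, y down, z forward; pixel columns grow to the right and rows downward; lengths in m; the calibration is good to about 2 mm. A picture is of the moment at which its call begins. calibration takes no time and is no camera call.
- arm.sign_off(): hands the job in; it is judged then, once.
The state is a dict: "clock": time; "joints": joint angles; "dq": joint speeds; "joint_efforts": joint torques, N m; "position": TCP position; "ee_rot": TCP orientation; "force": force on the tool from outside, world axes, zero at the start; "ft_torque": the same for the moment, N m; "width": opening from 0.0 (shut) to 1.0 (fully open); "gripper_force": force on a finger pad.
Only numpy, scipy, OpenCV 4.12 (cv2) and the standard library are available. Lean on these libraries where they do the work, as an engineer would, in place of code of your own. Each camera call takes 0.05 s, during which the arm holds its last target. There are 200 camera calls.

TASK

Take the green scouring block by its upright grip, set it down on the weighing pan at the blue-striped end and rub it slowly along the middle of the pan to the plain end in one stroke, pressing steadily so that the sprung pan stays down about 8 mm all the way and never gets pressed down to its stop. Then lower the block into the small dark-grey tray beside the scale, standing flat on its pad, before you let go of it. Leave the red block where it is.

Things in the scene. Friction and masses are not known exactly. Their poses are not given: they have to be found in the camera images.
- green_block: Scouring block, rigid, 110 to 180 g: green pad 90 x 60 mm under a white back, together 28 mm high; on it, in the middle, an upright green grip 60 mm long (own x), 24 mm thick (own y), from 28 to 80 mm above the pad's underside. Stands on its pad on the counter. Origin: centre of the pad's underside; z up. Grasp the grip across its thickness, from above.
- red_block: The same block in red (red pad and red grip, same sizes and origin), for another job. It and the green one stand on the counter to the robot's left; which one is nearer the robot changes.
- pan: Flat rimless aluminium pan of the spring scale ahead of the robot, 150 (own x) by 260 mm (own y). Origin: centre of its upper face, 130 mm above the counter when unloaded. A blue stripe crosses the +y end; the -y end is plain. It sinks only straight down, level, 1 mm per 0.9 N of load (block alone: 1.5 mm) to a stop at 24 mm; its height shows the pressure. Fixed grey housing below.
- tray: Small shallow dark-grey tray, empty, fixed on the counter to the robot's right, 210 mm (own x) by 160 mm (own y), walls 4 mm thick and 18 mm high, floor about 4 mm thick. Origin: centre of its underside on the counter.

How it is judged:
By the outcome, as a careful person would: the job done as asked, in the order asked, and still so for the second after the job is handed in, with the robot touching nothing.
It also fails if it takes over 51 s, if anything falls off the work surface, if the arm or the gripper's body presses on something with over 40 N, if the wrist force passes 120 N, or if a joint passes its speed limit or range.

## Working session

There is one attempt and no reset: what is moved stays moved. The work goes in short steps, Python scripts to look and compute and a tool call to move; the robot and the scene stay as the last step left them, time stands still between calls to the robot, and variables do not carry over. Pictures are saved under pics/ and viewed, at most 10 in all, crops included, and the job is handed in when it is done.

Besides the shell and the picture viewer there is one more tool, called in YAML: its name, and indented under it one key for each argument. arm_command: Moves the arm, as the interface text tells. Its arguments: {"type":"object","properties":{"deltas":{"type":"array","items":{"type":"number"}},"force":{"type":"number"}},"required":["deltas"]}

```bash
mkdir -p pics; ls
python3 - <<'E'
from cell import sensors, optics, arm
import cv2
s=sensors.observe(); print(s, arm.nose_length)
for n in("scene","top"):
    cv2.imwrite(f"pics/{n}0.png",optics.get_image(n)); print(n,optics.calibration(n))
E
```

```text
pics
{'clock': 0.0, 'joints': array([-1.32658447,  0.43523772,  0.02499276,  1.574098  , -0.01158686,
        1.13396687, -0.07509079]), 'dq': array([-0.00040613, -0.00045348,  0.00182143, -0.00112926, -0.00037199,
        0.00025519,  0.00012714]), 'joint_efforts': array([ 5.42257239e-04, -6.67853737e+01,  9.85287689e-01, -3.14458680e+01,
       -6.05276437e-02,  4.32628265e-02,  1.66051382e-04]), 'position': array([0.21232829, 0.58726011, 0.20503571]), 'ee_rot': array([-5.42138795e-01, -3.09435030e+00,  2.45259470e-03]), 'force': array([-0.57450983, -0.28273092,  0.79901281]), 'ft_torque': array([ 0.04327748, -0.02438165, -0.04922753]), 'gripper_force': 0.0, 'width': 0.999298636086417} 0.019
scene {'camera_matrix': array([[595.32871439,   0.        , 325.65683877],
       [  0.        , 595.32871439, 242.20375837],
       [  0.        ,   0.        ,   1.        ]]), 'rvec': array([ 0.81213923,  2.49666686, -1.20214558]), 'tvec': array([ 0.44329464, -0.11913768,  1.57405218])}
top {'camera_matrix': array([[562.4128446 ,   0.        , 324.47086262],
       [  0.        , 562.4128446 , 240.46887447],
       [  0.        ,   0.        ,   1.        ]]), 'rvec': array([ 2.13541463, -2.17123422,  0.16536778]), 'tvec': array([-0.01260006,  0.51780345,  1.12358761])}
```

View pics/scene0.png

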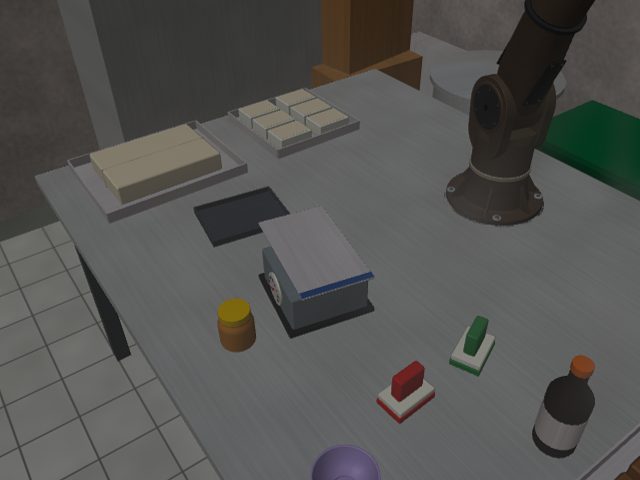

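View pics/top0.png

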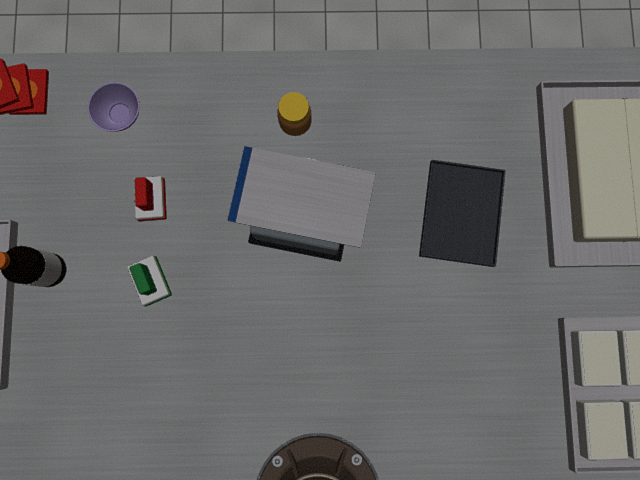

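The scene view shows green block at (475,345) and red at (405,390). In the top view, green is at (150,280), red at (150,198), the pan spans (240,150)–(375,245) with its blue stripe at the left end, and the tray is at (462,213).

```bash
cat > h.py <<'E'
import numpy as np, cv2
from cell import optics
def ray(n,px,z):
    c=optics.calibration(n); R=cv2.Rodrigues(c["rvec"])[0]; o=-R.T@c["tvec"]
    p=cv2.undistortPoints(np.float64(px).reshape(-1,1,2),c["camera_matrix"],None).reshape(-1,2)
    d=np.c_[p,np.ones(len(p))]@R
    return o+d*((z-o[2])/d[:,2])[:,None]
def proj(n,P):
    c=optics.calibration(n); return cv2.projectPoints(np.float64(P).reshape(-1,1,3),c["rvec"],c["tvec"],c["camera_matrix"],None)[0].reshape(-1,2)
def rect(n,mask,z):
    """largest blob -> min-area rectangle on plane z: centre, (sides), angle of long side"""
    cs,_=cv2.findContours(mask.astype(np.uint8),cv2.RETR_EXTERNAL,cv2.CHAIN_APPROX_NONE)
    k=max(cs,key=cv2.contourArea); w=ray(n,cv2.convexHull(k).reshape(-1,2),z)[:,:2]
    (c,s,a)=cv2.minAreaRect((w*1000).astype(np.float32))
    if s[0]<s[1]: a+=90; s=s[::-1]
    return np.round(c,1),np.round(s,1),round((a+90)%180-90,1)
def box(n,m,b):
    o=np.zeros_like(m);x0,y0,x1,y1=b;o[y0:y1,x0:x1]=m[y0:y1,x0:x1];return o
E
python3 - <<'E'
from h import *
im=cv2.imread("pics/top0.png"); hsv=cv2.cvtColor(im,cv2.COLOR_BGR2HSV).astype(int); H,S,V=hsv[...,0],hsv[...,1],hsv[...,2]
gb=(115,245,190,315); rb=(115,165,185,235)
white=(V>150)&(S<40); green=(H>45)&(H<85)&(S>100); red=((H<10)|(H>170))&(S>120)
print("pix V counter",V[350,250],"pan",hsv[190,300],"tray",V[210,460],"white",hsv[285,157])
print("G white",rect("top",box("top",white,gb),.028)); print("G all z.028",rect("top",box("top",white|green,gb),.028))
print("G grip z.08",rect("top",box("top",green,gb),.08))
print("R white",rect("top",box("top",white,rb),.028))
blue=(H>100)&(H<125)&(S>120)
print("blue",rect("top",box("top",blue,(200,130,280,240)),.13))
dark=(V<80); print("tray",rect("top",box("top",dark,(400,140,525,285)),.018))
top=(V>V[350,250]+8)&(S<60)
pan=box("top",((S<S[190,300]+15)&(V>V[190,300]-12))|blue,(215,135,390,255)).astype(np.uint8)
print("pan",rect("top",cv2.morphologyEx(pan,cv2.MORPH_OPEN,np.ones((5,5))),.13))
cv2.imwrite("pics/crop.png",cv2.hconcat([cv2.resize(im[135:265,215:390],None,fx=3,fy=3),cv2.resize(im[245:315,115:190],None,fx=3.5,fy=3.5,dst=None) if 0 else cv2.resize(im[240:305,110:175],(390,390))])if 1 else im)
im2=cv2.imread("pics/scene0.png"); h2=cv2.cvtColor(im2,cv2.COLOR_BGR2HSV).astype(int)
g2=box("s",((h2[...,0]>45)&(h2[...,0]<85)&(h2[...,1]>100)),(440,300,510,385)); ys,xs=np.nonzero(g2[:353]); 
print("base proj",proj("top",[[0,0,0]]),"tcp",proj("top",[[.212,.588,.206]]))
E
```

```text
pix V counter 110 pan [150   4 126] tray 50 white [130   5 156]
G white (array([443.6, 343.9]), array([84.3, 54.1]), 22.7)
G all z.028 (array([443.6, 343.8]), array([84.2, 54.5]), 23.0)
G grip z.08 (array([441.7, 337.2]), array([63.9, 32.1]), 22.3)
R white (array([617.8, 347. ]), array([84. , 52.3]), 3.5)
blue (array([617.9, 141.3]), array([148.7,  14.8]), -12.4)
tray (array([ 576. , -314.3]), array([212.2, 162.9]), -9.1)
pan (array([592.6,  22.1]), array([258.4, 151.4]), 77.6)
base proj [[318.16389012 499.65588378]] tcp [[-34.95380607 412.4892773 ]]
```

View pics/crop.png

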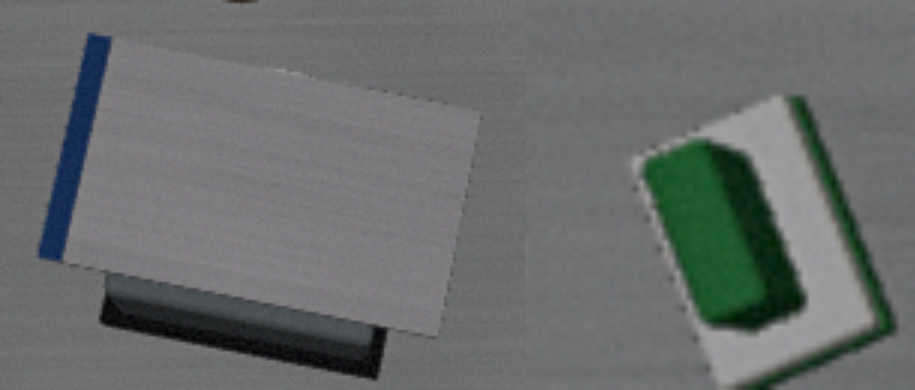

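arm_command:
  deltas: [0,0,0.09,0,-0.05,0.02,91.8,0,0,0.18,0,-0.1,0.04,91.8,0,0,0.27,0.03,-0.14,0.04,91.8,0,0,0.36,0.07,-0.175,0.04,91.8,0,0,0.45,0.11,-0.2,0.03,91.8,0,0,0.473,0.15,-0.22,0.01,91.8,0,0,0.473,0.19,-0.235,-0.02,91.8,0,0,0.473,0.22,-0.243,-0.04,91.8,0,0,0.473,0.231,-0.245,-0.056,91.8,0,0,0.473,0.231,-0.245,-0.056,91.8,0,0,0.473,0.231,-0.245,-0.056,91.8,0,0,0.473,0.231,-0.245,-0.056,91.8]
  force: 40

```text
clock: 1.3
position: [0.4425, 0.344, 0.1508]
ee_rot: [-0.621, 3.079, 0.002]
force: [-0.5, 0.6, -0.7]
width: 0.996
gripper_force: 0.0
```

arm_command:
  deltas: [0,0,0,0,0,-0.03,91.8,0,0,0,0,0,-0.06,91.8,0,0,0,0,0,-0.08,91.8,0,0,0,0,0,-0.092,91.8,0,0,0,0,0,-0.098,91.8,0,0,0,0,0,-0.098,91.8,0,0,0,0,0,-0.098,60,0,0,0,0,0,-0.098,20,0,0,0,0,0,-0.098,10,0,0,0,0,0,-0.098,10,0,0,0,0,0,-0.098,10,0,0,0,0,0,-0.098,10,0,0,0,0,0,-0.098,10,0,0,0,0,0,-0.098,10]
  force: 50

```text
clock: 2.7
position: [0.4435, 0.3428, 0.0518]
ee_rot: [0.618, -3.08, -0.0]
force: [-0.1, 0.1, -0.4]
width: 0.349
gripper_force: 0.0
```

arm_command:
  deltas: [0,0,0,0,0,0,10,0,0,0,0,0,0,10,0,0,0,0,0,0,10,0,0,0,0,0,0,10,0,0,0,0,0,0,10]
  force: 50

```text
clock: 3.2
position: [0.4434, 0.3428, 0.0518]
ee_rot: [0.618, -3.08, -0.0]
force: [0.4, 0.4, -1.9]
width: 0.25
gripper_force: 50.0
```

arm_command:
  deltas: [0,0,0,0,0,0.015,10,0,0,0,0,0,0.04,10,0,0,0,0,0,0.08,10,0,0,0,0,0,0.12,10,0,0,0,0.01,-0.015,0.16,10,0,0,-0.06,0.03,-0.04,0.18,10,0,0,-0.12,0.05,-0.07,0.18,10,0,0,-0.18,0.075,-0.1,0.18,10,0,0,-0.24,0.1,-0.13,0.18,10,0,0,-0.3,0.12,-0.16,0.18,10,0,0,-0.36,0.145,-0.19,0.18,10,0,0,-0.39,0.16,-0.215,0.18,10,0,0,-0.39,0.17,-0.228,0.17,10,0,0,-0.39,0.17,-0.228,0.16,10,0,0,-0.39,0.17,-0.228,0.16,10,0,0,-0.39,0.17,-0.228,0.16,10]

```text
clock: 4.8
position: [0.6123, 0.1168, 0.2111]
ee_rot: [-0.334, -3.122, -0.001]
force: [-0.1, 0.0, -1.8]
width: 0.254
gripper_force: 50.0
```

Run:
```python
from h import *
from cell import sensors
s=sensors.observe(); print(s["position"],s["ee_rot"],s["force"],s["ft_torque"],s["clock"])
a=optics.get_image("top"); b=optics.get_image("scene")
cv2.imwrite("pics/top1.png",a);cv2.imwrite("pics/scene1.png",b)
cv2.imwrite("pics/v1.png",cv2.hconcat([cv2.resize(a[110:270,180:390],None,fx=1.9,fy=1.9),cv2.resize(b[140:350,210:420],(399,304))]))
```

```text
[0.61228379 0.11680089 0.21111188] [-3.34258996e-01 -3.12181172e+00 -8.64000407e-04] [-0.09307585  0.03615415 -1.80596123] [0.07246805 0.00748644 0.00200229] 4.8
```

View pics/v1.png

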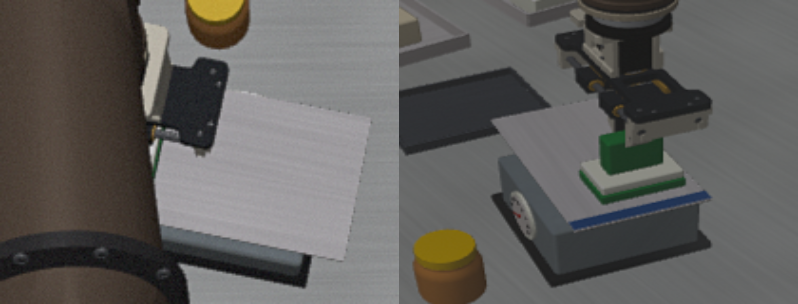

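The scene view shows the block hanging level over the pan at the blue-striped end; the top view is blocked by the arm. I'll lower it gently.

arm_command:
  deltas: [0,0,0,0.001,-0.001,-0.01,10,0,0,0,0.001,-0.002,-0.02,10,0,0,0,0.001,-0.002,-0.026,10,0,0,0,0.001,-0.002,-0.029,10,0,0,0,0.001,-0.002,-0.031,10,0,0,0,0.001,-0.002,-0.033,10,0,0,0,0.001,-0.002,-0.033,10,0,0,0,0.001,-0.002,-0.033,10,0,0,0,0.001,-0.002,-0.033,10]

```text
clock: 5.8
position: [0.6145, 0.1128, 0.1791]
ee_rot: [0.339, 3.123, 0.0]
force: [-2.6, 1.4, 0.1]
width: 0.257
gripper_force: 50.0
```

Run:
```python
from cell import sensors
s=sensors.observe(); print(s["position"],s["ee_rot"],s["force"],s["clock"])
```

```text
[0.61454512 0.11281782 0.17914624] [3.39368913e-01 3.12287748e+00 3.57332519e-04] [-2.55987193  1.37549926  0.11974644] 5.8
```

arm_command:
  deltas: [0,0,0,0,0,-0.0015,10,0,0,0,0,0,-0.003,10,0,0,0,0,0,-0.0045,10,0,0,0,0,0,-0.0055,10,0,0,0,0,0,-0.0055,10,0,0,0,0,0,-0.0055,10,0,0,0,0,0,-0.0055,10]

```text
clock: 6.5
position: [0.6147, 0.113, 0.1738]
ee_rot: [0.339, 3.123, 0.001]
force: [-2.7, 1.4, 6.7]
width: 0.253
gripper_force: 50.0
```

Run:
```python
from h import *
from cell import sensors
s=sensors.observe(); print(s["position"],s["ee_rot"],s["force"],s["clock"])
b=optics.get_image("scene"); cv2.imwrite("pics/scene2.png",b)
a=cv2.imread("pics/scene0.png")
def st(im):
    h=cv2.cvtColor(im,cv2.COLOR_BGR2HSV).astype(int); m=(h[...,0]>100)&(h[...,0]<125)&(h[...,1]>120)
    m=box("s",m,(280,250,390,310)); cs,_=cv2.findContours(m.astype(np.uint8),0,1); k=max(cs,key=cv2.contourArea); M=cv2.moments(k)
    return np.array([M["m10"]/M["m00"],M["m01"]/M["m00"]])
u=np.array([.215,.977]);c=np.array([.5926,.0221])+.122*u
P=proj("scene",[[*c,.13],[*c,.122]]); print("stripe",st(a),st(b),"pred",P)
print("row shift per mm",(P[1]-P[0])[1]/8)
d=[cv2.GaussianBlur(i,(3,3),0) for i in(a,b)]
# plain far corner patch shift by phase correlation
for r in((255,205,300,240),(290,195,335,225)):
    p=[np.float32(cv2.cvtColor(i,6)[r[1]:r[3],r[0]:r[2]]) for i in(a,b)]
    print(cv2.phaseCorrelate(*p,cv2.createHanningWindow(p[0].shape[::-1],5)))
```

```text
[0.61469208 0.11303777 0.17375195] [3.38992056e-01 3.12258629e+00 7.76843483e-04] [-2.71991134  1.39028154  6.69258578] 6.5
stripe [335.26833333 284.89166667] [335.45952381 288.28809524] pred [[336.9482986  285.6309915 ]
 [336.95359106 288.7205572 ]]
row shift per mm 0.3861957127278757
((1.0584766654981763, 2.1382964270974316), 0.39446244239807127)
((-18.89777509930086, 6.928886917116049), 0.09286336898803711)
```

arm_command:
  deltas: [0,0,0,-0.0003,-0.001,0.0003,10,0,0,0,-0.0007,-0.003,0.0005,10,0,0,0,-0.0014,-0.006,0.0005,10,0,0,0,-0.0021,-0.009,0.0005,10,0,0,0,-0.0028,-0.012,0.0005,10,0,0,0,-0.0035,-0.015,0.0005,10,0,0,0,-0.0042,-0.018,0.0005,10,0,0,0,-0.0049,-0.021,0.0005,10,0,0,0,-0.0056,-0.024,0.0005,10,0,0,0,-0.0063,-0.027,0.0005,10]

```text
clock: 7.55
position: [0.6096, 0.0872, 0.1747]
ee_rot: [0.337, 3.12, 0.004]
force: [1.6, 3.9, 6.5]
width: 0.252
gripper_force: 50.0
```

```bash
cat > st.py <<'E'
import numpy as np
from h import *
from cell import sensors
s=sensors.observe(); p=s["position"]*1000; d=p[:2]-[592.6,22.1]
def st(im):
    h=cv2.cvtColor(im,cv2.COLOR_BGR2HSV).astype(int); m=(h[...,0]>100)&(h[...,0]<125)&(h[...,1]>120)
    m=box("s",m,(280,250,390,310)); M=cv2.moments(m.astype(np.uint8),True); return M["m01"]/M["m00"]
a=st(cv2.imread("pics/scene0.png")); b=st(optics.get_image("scene"))
print("s",d@[.215,.977],"lat",d@[.977,-.215],"z",p[2],"F",s["force"],"rot",s["ee_rot"],"sink by stripe",(b-a)/.386,"by z",181.8-p[2],s["clock"])
E
python3 st.py
```

```text
s 67.29145244510126 lat 2.6271307072428005 z 174.74454493318942 F [1.62501106 3.8752333  6.52916667] rot [0.33747704 3.12026268 0.00376384] sink by stripe 7.033061946933838 by z 7.055455066810595 7.55
```

arm_command:
  deltas: [0,0,0,-0.0008,-0.003,-0.0003,10,0,0,0,-0.0016,-0.006,-0.0006,10,0,0,0,-0.0024,-0.009,-0.0007,10,0,0,0,-0.0032,-0.012,-0.0007,10,0,0,0,-0.004,-0.015,-0.0007,10,0,0,0,-0.0048,-0.018,-0.0007,10,0,0,0,-0.0056,-0.021,-0.0007,10,0,0,0,-0.0064,-0.024,-0.0007,10,0,0,0,-0.0072,-0.027,-0.0007,10,0,0,0,-0.008,-0.03,-0.0007,10,0,0,0,-0.0088,-0.033,-0.0007,10,0,0,0,-0.0096,-0.036,-0.0007,10,0,0,0,-0.0104,-0.039,-0.0007,10,0,0,0,-0.0112,-0.042,-0.0007,10,0,0,0,-0.0119,-0.045,-0.0007,10,0,0,0,-0.0126,-0.048,-0.0007,10]

```text
clock: 9.2
position: [0.5971, 0.0392, 0.1741]
ee_rot: [0.337, 3.12, 0.004]
force: [0.3, 4.4, 5.0]
width: 0.253
gripper_force: 50.0
```

arm_command:
  deltas: [0,0,0,-0.0007,-0.003,-0.0001,10,0,0,0,-0.0014,-0.006,-0.0002,10,0,0,0,-0.0021,-0.009,-0.0002,10,0,0,0,-0.0028,-0.012,-0.0002,10,0,0,0,-0.0035,-0.015,-0.0002,10,0,0,0,-0.0042,-0.018,-0.0002,10,0,0,0,-0.0049,-0.021,-0.0002,10,0,0,0,-0.0056,-0.024,-0.0002,10,0,0,0,-0.0063,-0.027,-0.0002,10,0,0,0,-0.007,-0.03,-0.0002,10,0,0,0,-0.0077,-0.033,-0.0002,10,0,0,0,-0.0084,-0.036,-0.0002,10,0,0,0,-0.0091,-0.039,-0.0002,10,0,0,0,-0.0098,-0.042,-0.0002,10,0,0,0,-0.0105,-0.045,-0.0002,10,0,0,0,-0.0112,-0.048,-0.0002,10,0,0,0,-0.0119,-0.051,-0.0002,10,0,0,0,-0.0126,-0.054,-0.0002,10]

```text
clock: 11.0
position: [0.5846, -0.0149, 0.1739]
ee_rot: [0.337, 3.12, 0.003]
force: [0.2, 3.6, 5.9]
width: 0.255
gripper_force: 50.0
```

arm_command:
  deltas: [0,0,0,-0.0007,-0.003,0,10,0,0,0,-0.0013,-0.006,0,10,0,0,0,-0.002,-0.009,0,10,0,0,0,-0.0026,-0.012,0,10,0,0,0,-0.0033,-0.015,0,10,0,0,0,-0.004,-0.018,0,10,0,0,0,-0.0046,-0.021,0,10,0,0,0,-0.0053,-0.024,0,10,0,0,0,-0.006,-0.027,0,10,0,0,0,-0.0066,-0.03,0,10,0,0,0,-0.0073,-0.033,0,10,0,0,0,-0.008,-0.036,0,10,0,0,0,-0.0086,-0.039,0,10,0,0,0,-0.0093,-0.042,0,10,0,0,0,-0.01,-0.045,0,10,0,0,0,-0.0106,-0.048,0,10,0,0,0,-0.0113,-0.051,0,10,0,0,0,-0.012,-0.054,0,10,0,0,0,-0.0125,-0.056,0,10,0,0,0,-0.0125,-0.056,0,10]

```text
clock: 13.0
position: [0.572, -0.0715, 0.1738]
ee_rot: [0.338, 3.12, 0.002]
force: [0.3, 2.6, 6.4]
width: 0.253
gripper_force: 50.0
```

```bash
python3 st.py
```

```text
s -95.85756491438515 lat -0.038616251632483056 z 173.8093330129055 F [0.29058256 2.55833197 6.44470717] rot [3.38251598e-01 3.12019401e+00 2.16680301e-03] sink by stripe 7.980345977298113 by z 7.9906669870944995 13.0
```

arm_command:
  deltas: [0,0,0,0,0,0.01,10,0,0,0,0,0,0.03,10,0,0,0,0,0,0.055,10,0,0,0,0,-0.03,0.06,10,0,0,0.01,0,-0.07,0.06,10,0,0,0.02,0,-0.115,0.06,10,0,0,0.03,0.002,-0.16,0.06,10,0,0,0.037,0.004,-0.2,0.06,10,0,0,0.037,0.004,-0.23,0.05,10,0,0,0.037,0.004,-0.243,0.03,10,0,0,0.037,0.004,-0.243,-0.01,10,0,0,0.037,0.004,-0.243,-0.05,10,0,0,0.037,0.004,-0.243,-0.075,10,0,0,0.037,0.004,-0.243,-0.08,10,0,0,0.037,0.004,-0.243,-0.08,10,0,0,0.037,0.004,-0.243,-0.08,10]

```text
clock: 14.65
position: [0.5754, -0.316, 0.0947]
ee_rot: [0.248, 3.13, -0.002]
force: [0.8, 0.2, -2.4]
width: 0.253
gripper_force: 50.0
```

Run:
```python
from h import *
from cell import sensors
s=sensors.observe(); print(s["position"],s["ee_rot"],s["force"],s["clock"])
b=optics.get_image("scene"); a=optics.get_image("top")
cv2.imwrite("pics/v2.png",cv2.hconcat([cv2.resize(b[130:290,170:330],(400,400)),cv2.resize(a[120:300,380:560],(400,400))]))
```

```text
[ 0.57541757 -0.3159573   0.09466886] [ 2.48493321e-01  3.12957706e+00 -1.66202221e-03] [ 0.80909961  0.24794129 -2.40142327] 14.65
```

View pics/v2.png

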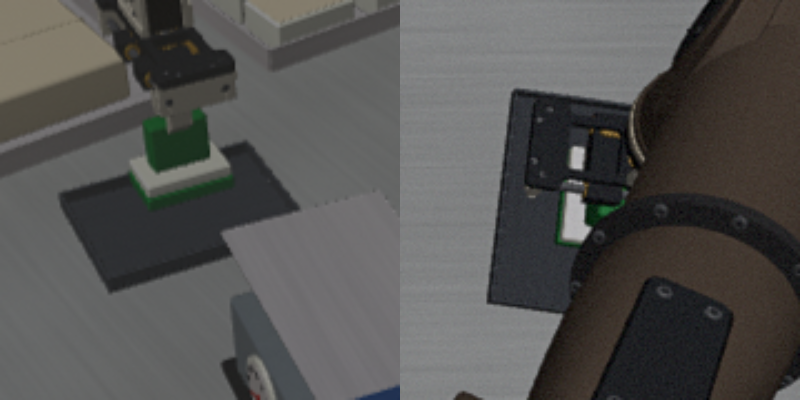

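The block hangs level over the middle of the tray in both views. I'll lower it to just above the floor, then until it makes contact.

arm_command:
  deltas: [0,0,0,0,0,-0.012,10,0,0,0,0,0,-0.022,10,0,0,0,0,0,-0.029,10,0,0,0,0,0,-0.033,10,0,0,0,0,0,-0.036,10,0,0,0,0,0,-0.038,10,0,0,0,0,0,-0.0385,10,0,0,0,0,0,-0.0385,10,0,0,0,0,0,-0.0385,10]

```text
clock: 15.65
position: [0.5744, -0.3149, 0.0557]
ee_rot: [0.248, 3.131, 0.001]
force: [-5.1, 3.5, 10.3]
width: 0.25
gripper_force: 50.0
```

arm_command:
  deltas: [0,0,0,0,0,0.0004,10,0,0,0,0,0,0.0004,10,0,0,0,0,0,0.0004,40,0,0,0,0,0,0.0004,60,0,0,0,0,0,0.0004,80,0,0,0,0,0,0.0004,80,0,0,0,0,0,0.0004,80,0,0,0,0,0,0.0004,80,0,0,0,0,0,0.0004,80,0,0,0,0,0,0.0004,80,0,0,0,0,0,0.0004,80,0,0,0,0,0,0.0004,80]

```text
clock: 16.85
position: [0.5745, -0.3152, 0.0548]
ee_rot: [0.249, 3.132, 0.0]
force: [-0.3, -1.5, -0.6]
width: 0.87
gripper_force: 0.0
```

arm_command:
  deltas: [0,0,0,0,0,0.01,80,0,0,0,0,0,0.03,80,0,0,0,0,0,0.06,80,0,0,0,0,0,0.1,80,0,0,0,0,0,0.15,80,0,0,0,-0.04,-0.02,0.2,80,0,0,0,-0.08,-0.04,0.22,80,0,0,0,-0.12,-0.06,0.22,80,0,0,0,-0.15,-0.06,0.22,80,0,0,0,-0.15,-0.06,0.22,80,0,0,0,-0.15,-0.06,0.22,80,0,0,0,-0.15,-0.06,0.22,80]

```text
clock: 18.05
position: [0.4257, -0.3745, 0.2751]
ee_rot: [0.246, 3.131, 0.0]
force: [0.3, 0.4, 0.1]
width: 0.87
gripper_force: 0.0
```

Run:
```python
from h import *
from cell import sensors
s=sensors.observe(); print(s["position"],s["force"],s["clock"])
b=optics.get_image("scene"); a=optics.get_image("top")
cv2.imwrite("pics/v3.png",cv2.hconcat([cv2.resize(b,(400,300)),cv2.resize(a,(400,300))]))
```

```text
[ 0.42567886 -0.37451304  0.27513597] [0.27059056 0.40209369 0.11307962] 18.05
```

View pics/v3.png

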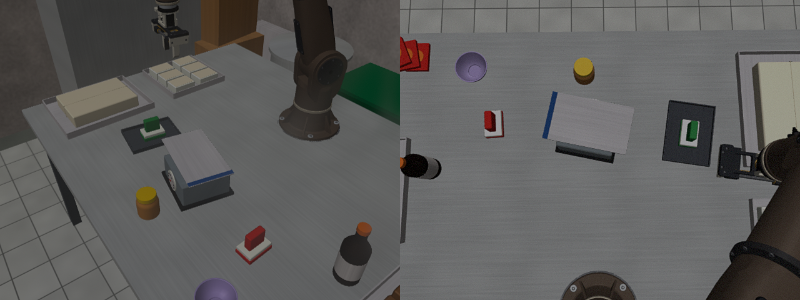

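The green block stands flat in the middle of the tray (about (690,132) in the right-hand view). The red block hasn't moved, and the arm is clear of everything.

```bash
python3 -c "
from cell import arm; print(arm.sign_off())"
```

```text
the job is handed in; nothing more can be done
None
```

I rubbed the green block along the middle of the pan from the blue-striped end to the plain end in one stroke (sink about 7–8 mm where checked, nowhere near the stop), stood it flat in the tray and released it, left the red block alone, and handed the job in at about 18 s.

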